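# Find the display block that still grips and set it on the sloping riser

## Task

Only one of the three look-alike rubber-soled marble display blocks on the cutting mat still grips; the others' soles have glazed and would slip off the sloping plywood riser. First draw each of them, without lifting it, about 5 cm across the mat under light pressure to feel how hard it drags, and leave it where the draw ends; then set the one that drags hardest gently on the middle of the riser's slope, flat and square on it, so that it stays there. Leave the other two standing on the mat, let no block slide off the riser, and disturb nothing else.

Things in the scene. Friction and masses are not known exactly. Their poses are not given: they have to be found in the camera images.
- mat: Grid cutting mat 280 mm (its x, away from the robot) by 400 mm (y, left), 3 mm thick, fixed to the table. Origin: centre of its underside; the top is level, 3 mm above the table.
- riser_face: Sloping plywood face of the display riser, fixed, left of the mat: 180 mm along the slope by 170 mm wide, tilted 25 degrees, no lip. Origin: centre of its upper surface, 49 mm above the table; x up the slope (away from the robot), y across it to the left, z square out of the face. Its lower edge rests on the table; sides are open.
- block_a: Ring-display block: white marble 54 x 54 x 36 mm with a narrow groove along the middle of the top, on a black rubber sole 53 x 53 x 6 mm; 42 mm high, 0.26 to 0.34 kg. Origin: centre of the underside of the sole; x along the groove, y across, z up. Three alike start in a row along the mat's y, 105 to 145 mm apart, along the middle of the mat.
- block_b: Second block, same size and look as block_a, origin and axes likewise. Sliding on mat or riser, the good sole drags with about 0.7 of the load on it (weight plus hand pressure), the glazed ones with about a third; all vary together by 15 percent and the weights differ. Only the good one stays put on the slope.
- block_c: Third block, same size and look as block_a, origin and axes likewise. Hold any block by two sides (54 mm). On the mat each has 90 mm free on the side towards the robot and 35 mm or more left and right. More than 40 N between a block and mat or riser (weight and knocks included) is too hard.
- spool: Small spool of copper wire, 42 mm across and 30 mm high, standing on the far right part of the mat; origin: centre of its underside. Leave alone.
- dish: Small white dish of beads, 68 mm across and 24 mm high, standing at the far edge of the mat; origin: centre of its underside. Leave alone.
- pliers: Chain-nose pliers with blue grips, 150 mm long, 11 mm high, lying on the table right of the mat; origin under the pivot, jaws to its +x. Leave alone.
- glue: Small yellow glue bottle, 34 mm across, 85 mm high, standing on the table at the far right; origin: centre of its underside. Leave alone.
- phone: Phone, 148 x 72 x 8 mm, lying on the table at the near right; origin: centre of its underside. Leave alone.
- hammer: Hammer 220 mm long lying on the table at the near left, along its own x, head under 40 mm high. Leave alone.
- bead_box: Clear compartment box 170 x 110 x 28 mm on the table beyond the mat and riser; origin: centre of its underside. Leave alone.
Not all that is in view belongs to the job. Leave any green look-alike of the block_c alone. Leave any green look-alike of the block_a alone.

How it is judged:
By the outcome, as a careful person would: the job done as asked, in the order asked, and still so for the second after the job is handed in, with the robot touching nothing.
It also fails if it takes over 72 s, if anything falls off the work surface, if the arm or the gripper's body presses on something with over 40 N, if the wrist force passes 120 N, or if a joint passes its speed limit or range.

## Robot

A 6-joint arm with a two-finger parallel gripper is mounted at the origin on the work surface. World frame = base frame: x ahead of the robot, y to its left, z up, the work surface at z = 0. Lengths are in m, angles in rad, forces in N, time in s.
With the tool pointing down it reaches from about 0.375 to 0.975 m from the base axis. Payload 3.8 kg.
Tool frame: the origin (TCP) lies midway between the tips of the shut fingers; the grasp point (between the pads) lies 19 mm behind it; z points along the fingers, y is the line along which they close (so a half turn about z gives the same grasp; the last joint's range is limited). The gripper opens to 85 mm and grips with 20 to 120 N. Pads are 22 mm wide; open, the fingers measure 114 mm over their backs; the gripper's body (76 mm by 85 mm) begins 54 mm behind the grasp point. The pads swing forward as they close: fully open they stand 13 mm farther back than shut.
Start: joints at [-1.327, 0.264, 1.604, -0, 1.274, -0.037], TCP at [0.187, -0.649, 0.231] pointing down, gripper open.
Joint ranges: [-2.63, 2.63], [-0.94, 2.18], [0.31, 2.57], [-1.31, 4.45], [0, 2.66], [-2.55, 2.55]. Speed limits (rad/s): [2.57, 2.57, 3.14, 3.14, 3.14, 3.14].

## Interface

Orientations are given as a rotation vector (axis times angle).
In Python, from workcell import bot gives the robot as it stands.
- The arm moves only by the tool step_arm, never from a script. Its argument "motion" is a list of rows, each a list of 5 numbers: the finger opening in cm, from 0 to 8.54, then the shift along the tool's x, y, z in cm, then the turn about the tool's z in degrees. In form: [[claw, dx, dy, dz, twist], ...]. A call has 1 to 20 rows; each row is the pose to reach, as a shift and turn from the pose commanded when the call began, along the tool's axes at that moment; what a row does not reach only later rows make up. A row lasts 1/10 s, in which the tool goes at most 50 mm and 8.59 degrees, less where a joint would pass 70% of its speed; a pose out of reach is approached as far as the arm can. A call with a gripper value outside its range is refused whole. The fingers move at their own pace and stop on an object; "force" is the grip in N (left out, the last holds). Time passes only in rows, so rows that repeat a pose let the fingers close. It gives the time, the measured TCP pose, the force, the opening and the grip force at its end, in the units of the state.
- bot.read_state(): the state, without advancing time (a new reading comes with each control period).
- bot.read_camera(name): name is "scene" or "side" or "wrist"; returns (picture, depth): 384x512x3 uint8, red, green, blue; 384x512 float32, m along the optical axis (not along the pixel's ray), 0 where there is no reading.
- bot.calibration(name): a dict with "mtx" (3x3 intrinsics, pixels), "origin" and "orientation" of the camera in the world; the wrist camera has in their place "T_tool_cam" (4x4, takes a point from camera to tool coordinates, whose origin is the TCP and whose axes are the flange's). Camera axes: x right, y up, looking along -z (the intrinsics and any distortion apply to the point x, -y, -z); pixel columns grow to the right and rows downward; lengths in m; the calibration is good to about 2 mm. A picture is of the moment at which its call begins: read the wrist's pose just before it. calibration takes no time and is no camera call.
- bot.finish_job(): hands the job in; it is judged then, once.
The state is a dict: "time": time; "q": joint angles; "joint_vel": joint speeds; "joint_torque": joint torques, N m; "tool_pos": TCP position; "tcp_rot": TCP orientation; "wrist_force": force on the tool from outside, world axes, zero at the start; "torque": the same for the moment, N m; "width": opening from 0.0 (shut) to 1.0 (fully open); "grip_force": force on a finger pad.
Only numpy, scipy, OpenCV 4.12 (cv2) and the standard library are available. Lean on these libraries where they do the work, as an engineer would, in place of code of your own. Each camera call takes 0.05 s, during which the arm holds its last target. There are 200 camera calls.

## Working session

There is one attempt and no reset: what is moved stays moved. The work goes in short steps, Python scripts to look and compute and a tool call to move; the robot and the scene stay as the last step left them, time stands still between calls to the robot, and variables do not carry over. Pictures are saved under pics/ and viewed, at most 10 in all, crops included, and the job is handed in when it is done.

Besides the shell and the picture viewer there is one more tool, called after "Request:" as a command line: name --pt "numbers of a row" for each row, then --argument value for the rest. step_arm: Moves the arm, as the interface text tells. Its arguments: {"type":"object","properties":{"motion":{"type":"array","items":{"type":"array","items":{"type":"number"}}},"force":{"type":"number"}},"required":["motion"]}

```bash
mkdir -p pics; cat > h.py <<'E'
import numpy as np, cv2
from scipy.spatial.transform import Rotation as R
from workcell import bot
def cam(name):
    s=bot.read_state(); c=bot.calibration(name); im,d=bot.read_camera(name)
    K=np.array(c["mtx"])
    if name=="wrist":
        T=np.eye(4);T[:3,:3]=R.from_rotvec(s["tcp_rot"]).as_matrix();T[:3,3]=s["tool_pos"];T=T@np.array(c["T_tool_cam"])
    else:
        T=np.eye(4);o=np.array(c["orientation"]);T[:3,:3]=o if o.shape==(3,3) else R.from_rotvec(o).as_matrix();T[:3,3]=c["origin"]
    return im,d,K,T
def cloud(d,K,T):
    v,u=np.indices(d.shape); p=np.stack([(u-K[0,2])/K[0,0]*d,-(v-K[1,2])/K[1,1]*d,-d],-1)
    return p@T[:3,:3].T+T[:3,3]
def save(n,im): cv2.imwrite("pics/"+n+".png",im[:,:,::-1])
E
python3 - <<'E'
from h import *
for n in("scene","side","wrist"):
    im,d,K,T=cam(n); save(n+"0",im); np.savez(n+"0.npz",im=im,d=d,K=K,T=T)
    print(n,bot.calibration(n).keys(),K.tolist(),T.round(3).tolist(),(d>0).mean())
a,b=[cv2.imread(f"pics/{n}0.png") for n in("scene","side")]
s=bot.read_state();print(s)
E
```

```text
scene dict_keys(['mtx', 'origin', 'orientation']) [[454.9860076477416, 0.0, 252.6118063058174], [0.0, 454.9860076477416, 189.55235684933461], [0.0, 0.0, 1.0]] [[0.709, -0.61, 0.355, 0.94], [0.705, 0.609, -0.364, -0.54], [0.006, 0.508, 0.861, 1.134], [0.0, 0.0, 0.0, 1.0]] 0.995941162109375
side dict_keys(['mtx', 'origin', 'orientation']) [[409.248371237686, 0.0, 246.44122924339706], [0.0, 409.248371237686, 188.59895926163964], [0.0, 0.0, 1.0]] [[-0.968, 0.182, -0.172, 0.288], [-0.25, -0.695, 0.674, 0.807], [0.003, 0.696, 0.718, 1.014], [0.0, 0.0, 0.0, 1.0]] 0.9962361653645834
wrist dict_keys(['mtx', 'T_tool_cam']) [[307.6841874683893, 0.0, 250.34862734283325], [0.0, 307.6841874683893, 189.8501497892031], [0.0, 0.0, 1.0]] [[0.278, 0.926, 0.256, 0.25], [-0.961, 0.269, 0.072, -0.631], [-0.002, -0.265, 0.964, 0.372], [0.0, 0.0, 0.0, 1.0]] 0.99615478515625
{'time': 0.15, 'q': array([-1.32690340e+00,  2.64587356e-01,  1.60509983e+00,  2.32489256e-05,
        1.27373775e+00, -3.68884926e-02]), 'joint_vel': array([ 0.00014225, -0.00201811, -0.00406831, -0.00254119,  0.00034158,
       -0.00036082]), 'joint_torque': array([ 4.24597829e-04, -5.15904808e+01, -3.67960346e+01, -3.45515582e-05,
        8.01421440e-03,  3.23232359e-05]), 'tool_pos': array([ 0.18691534, -0.6479812 ,  0.23022182]), 'tcp_rot': array([-3.10887845e+00, -4.39337084e-01,  2.62486294e-04]), 'wrist_force': array([-0.54700897, -0.47273124, -0.13629399]), 'torque': array([ 0.05266354,  0.00062991, -0.01247316]), 'grip_force': 0.0, 'width': 1.0031979380981693}
```

View pics/scene0.png

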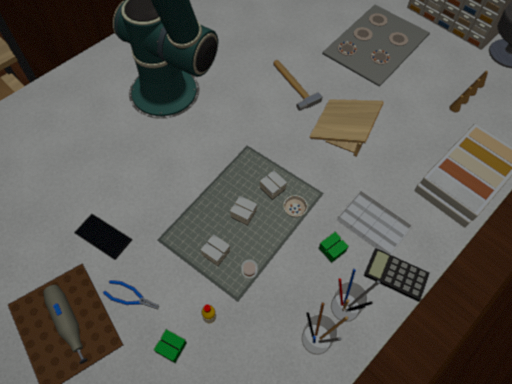

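View pics/side0.png

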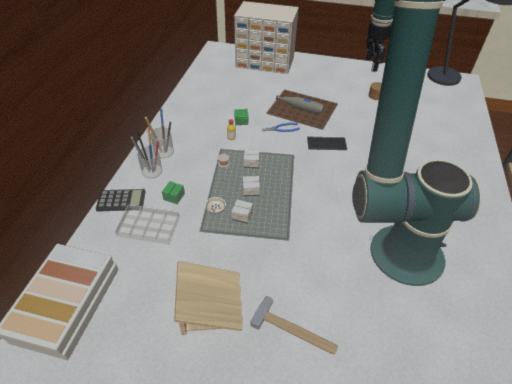

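The scene view shows three white blocks on the mat at about (273,183), (242,208) and (214,248), and the riser at (348,122). The look-alikes are green blocks at (333,246) and (171,346), to be left alone. The dish (295,206) and the spool (249,268) are the only other pale things on the mat.

```bash
python3 - <<'E'
from h import *
for n in("scene","side"):
    z=np.load(n+"0.npz"); im,d,K,T=[z[k] for k in("im","d","K","T")]
    P=cloud(d,K,T); hsv=cv2.cvtColor(im,cv2.COLOR_RGB2HSV)
    z3=P[...,2]
    tab=(hsv[...,1]<40)&(abs(z3)<.015); print(n,"table z",np.median(z3[tab]))
    m=((z3>.036)&(z3<.056)&(hsv[...,1]<60)&(P[...,0]>.3)&(P[...,0]<.9)&(abs(P[...,1])<.35)).astype(np.uint8)
    nn,l,st,c=cv2.connectedComponentsWithStats(m)
    for i in range(1,nn):
        if st[i,4]>60:
            p=P[l==i]; q=p[:,:2].astype(np.float32); r=cv2.minAreaRect(q*1000)
            print(c[i].round(),st[i,4],"mean",p.mean(0).round(4),"rect",np.round(r[0]),np.round(r[1]),round(r[2],1))
    # riser
    w=((hsv[...,0]>10)&(hsv[...,0]<28)&(hsv[...,1]>60)&(P[...,0]>.3)&(P[...,0]<.8)&(P[...,1]>.2)&(P[...,1]<.55)).astype(np.uint8)
    nn,l,st,c=cv2.connectedComponentsWithStats(w); i=1+np.argmax(st[1:,4]); p=P[l==i]
    for _ in range(6):
        o=p.mean(0); nv=np.linalg.svd(p-o,full_matrices=False)[2][2]; nv*=np.sign(nv[2]); p=p[abs((p-o)@nv)<.006] if _<5 else p
    ey=np.cross(nv,np.cross([0,0,1],nv)*1.); ax=-np.array([nv[0],nv[1],0]);ax/=np.linalg.norm(ax); yy=np.cross(nv,ax);yy/=np.linalg.norm(yy);xx=np.cross(yy,nv)
    uv=np.c_[(p-o)@xx,(p-o)@yy]*1000; r=cv2.minAreaRect(uv.astype(np.float32))
    cc=o+xx*r[0][0]/1000+yy*r[0][1]/1000
    print("riser n",nv.round(3),"tilt",np.degrees(np.arccos(nv[2])).round(1),"upslope yaw",np.degrees(np.arctan2(xx[1],xx[0])).round(1),"rect",r,"centre",cc.round(4),len(p))
    # mat
    g=((hsv[...,0]>40)&(hsv[...,0]<100)&(hsv[...,1]>15)&(abs(z3)<.012)&(P[...,0]>.35)&(P[...,0]<.85)&(abs(P[...,1])<.3)).astype(np.uint8)
    g=cv2.morphologyEx(g,cv2.MORPH_OPEN,np.ones((3,3))); nn,l,st,c=cv2.connectedComponentsWithStats(g); i=1+np.argmax(st[1:,4])
    print("mat",cv2.minAreaRect((P[l==i][:,:2]*1000).astype(np.float32)))
    # tall things
print(bot.calibration("wrist")["T_tool_cam"])
E
```

```text
scene table z 0.0014917364054105597
[273. 182.] 356 mean [ 0.5145 -0.0222  0.045 ] rect [513. -20.] [57. 56.] 87.2
[433. 192.] 173 mean [0.8515 0.268  0.0446] rect [851. 267.] [20. 96.] 81.5
[243. 208.] 391 mean [ 0.514  -0.139   0.0453] rect [ 513. -138.] [55. 55.] 17.3
[215. 248.] 432 mean [ 0.5459 -0.2725  0.0455] rect [ 545. -272.] [55. 55.] 10.1
riser n [-0.383 -0.163  0.909] tilt 24.6 upslope yaw 23.1 rect ((-2.2392959594726562, -20.082862854003906), (171.19532775878906, 182.06167602539062), 84.59607696533203) centre [0.5175 0.2978 0.0494] 1348
mat ((512.4100952148438, -130.40692138671875), (276.01800537109375, 374.1051940917969), 7.737132549285889)
side table z 0.0020718156993313475
[166. 148.] 66 mean [ 0.8561 -0.2289  0.0461] rect [ 855. -236.] [64. 22.] 59.1
[251. 155.] 183 mean [ 0.5442 -0.2668  0.0461] rect [ 545. -270.] [53. 61.] 9.0
[152. 168.] 84 mean [ 0.8622 -0.1166  0.0459] rect [ 863. -120.] [67. 25.] 42.0
[251. 183.] 230 mean [ 0.5127 -0.1332  0.0457] rect [ 513. -138.] [53. 61.] 14.8
[242. 208.] 259 mean [ 0.5131 -0.0169  0.0458] rect [513. -20.] [57. 55.] 84.9
[107. 275.] 125 mean [0.8075 0.3106 0.0441] rect [807. 308.] [ 9. 83.] 0.5
riser n [-0.401 -0.125  0.907] tilt 24.8 upslope yaw 17.3 rect ((-0.4604339599609375, -0.656768798828125), (178.41720581054688, 169.52244567871094), 0.8489648699760437) centre [0.517  0.3007 0.051 ] 3300Traceback (most recent call last):
  File "<stdin>", line 24, in <module>
    return _wrapfunc(a, 'argmax', axis=axis, out=out, **kwds)
    return bound(*args, **kwds)
ValueError: attempt to get argmax of an empty sequence
```

```bash
python3 -c "
import cv2
a=cv2.imread('pics/scene0.png')[80:300,150:400];cv2.imwrite('pics/crop1.png',cv2.resize(a,None,fx=2.6,fy=2.6,interpolation=cv2.INTER_CUBIC))"
```

```text
(no output)
```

View pics/crop1.png

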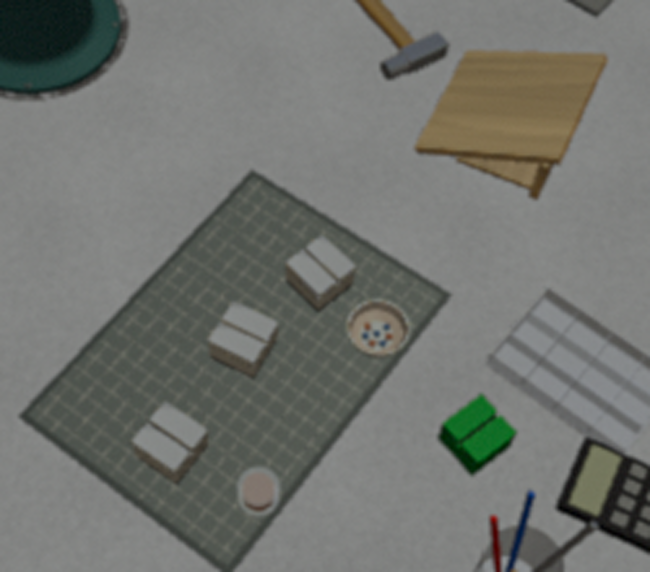

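The crop shows the same three white blocks, grooves running away from the robot (world x). Green blocks excluded. The heights (45 mm) and sizes (54 mm) agree. I'll start with the rightmost block.

```bash
cat >> h.py <<'E'
def go(x,y,z,yaw):
    s=bot.read_state(); M=R.from_rotvec(s["tcp_rot"]).as_matrix()
    d=M.T@(np.array([x,y,z])-s["tool_pos"])*100; cy=np.degrees(np.arctan2(M[1,0],M[0,0]))
    print("shift cm",d.round(2),"twist",round(cy-yaw,1),"yaw",cy.round(1))
def tops(tag=None,zlo=.035,zhi=.056):
    im,d,K,T=cam("wrist"); P=cloud(d,K,T); hsv=cv2.cvtColor(im,cv2.COLOR_RGB2HSV)
    m=((P[...,2]>zlo)&(P[...,2]<zhi)&(hsv[...,1]<70)&(d>.1)).astype(np.uint8)
    nn,l,st,c=cv2.connectedComponentsWithStats(m)
    for i in range(1,nn):
        if st[i,4]>800:
            p=P[l==i]; r=cv2.minAreaRect((p[:,:2]*1000).astype(np.float32))
            print(c[i].round(),st[i,4],"z",np.median(p[:,2]).round(4),"rect",np.round(r[0],1),np.round(r[1],1),round(r[2],1))
    if tag: save(tag,im)
E
python3 -c "
from h import *
go(.53,-.271,.20,10)"
```

```text
shift cm [ 43.41 -26.71   3.07] twist 6.1 yaw 16.1
```

Request:
step_arm --pt "8.5 4 -2.5 0 0.5" --pt "8.5 8 -5 0 1" --pt "8.5 12 -7.5 0.3 1.5" --pt "8.5 16 -10 0.6 2" --pt "8.5 20 -12.5 1 3" --pt "8.5 24 -15 1.5 4" --pt "8.5 28 -17.5 2 5" --pt "8.5 32 -20 2.5 6" --pt "8.5 36 -22.5 3 6" --pt "8.5 40 -25 3 6" --pt "8.5 43.4 -26.7 3 6" --pt "8.5 43.4 -26.7 3 6" --pt "8.5 43.4 -26.7 3 6"

```text
time: 1.45
tool_pos: [0.5302, -0.271, 0.2008]
tcp_rot: [-3.129, -0.28, 0.002]
wrist_force: [0.2, -0.1, -0.1]
width: 0.995
grip_force: 0.0
```

```bash
python3 -c "
from h import *
tops('w1'); s=bot.read_state();print(s['tool_pos'],s['time'],s['wrist_force'])
go(.53,-.271,.20,10)"
```

```text
[ 13. 148.] 1510 z 0.0441 rect [512.  -36.9] [23.7 54.3] 86.6
[253. 158.] 2920 z 0.0443 rect [ 545.1 -272.2] [54.1 53.7] 9.1
[115. 166.] 3112 z 0.0443 rect [ 512.5 -137.8] [54.3 55.2] 16.7
[ 0.529626   -0.27174456  0.20088374] 1.5 [-0.648242    0.26292728  0.77575975]
shift cm [ 0.05 -0.07  0.09] twist 0.1 yaw 10.1
```

View pics/w1.png

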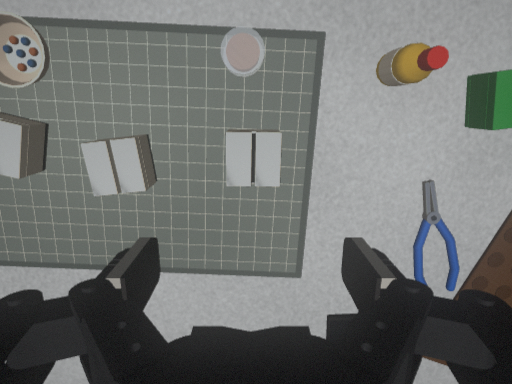

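The wrist view shows block at (253,158), groove vertical in the picture, spool at (243,52) well clear. It measures 54 mm with its top at 44 mm. Its centre is (0.545,-0.272), yaw 9°.

Request:
step_arm --pt "8.5 0.8 0 4 1" --pt "8.5 1.5 0 8 1" --pt "8.5 1.5 0 12 1" --pt "8.5 1.5 0 15.5 1" --pt "8.5 1.5 0 18 1" --pt "8.5 1.5 0 19.2 1" --pt "8.5 1.5 0 19.2 1" --force 20

```text
time: 2.2
tool_pos: [0.5424, -0.2694, 0.0073]
tcp_rot: [-3.13, -0.246, 0.006]
wrist_force: [-0.4, 1.1, -0.4]
width: 0.995
grip_force: 0.0
```

Request:
step_arm --pt "5 0 0 0 0" --pt "5 0 0 0 0" --pt "5 0 0 0 0" --pt "5 0 0 0 0" --pt "5 0 0 0 0" --pt "5 0 0 0 0"

```text
time: 2.8
tool_pos: [0.5465, -0.2703, 0.0116]
tcp_rot: [3.129, 0.249, 0.005]
wrist_force: [-1.1, -1.6, 7.4]
width: 0.63
grip_force: 23.1
```

Request:
step_arm --pt "5 0 0 0.02 0" --pt "5 0 0 0.05 0" --pt "5 0 0 0.05 0"

```text
time: 3.1
tool_pos: [0.5464, -0.2703, 0.0115]
tcp_rot: [3.129, 0.249, 0.005]
wrist_force: [-2.4, -1.2, 9.5]
width: 0.63
grip_force: 23.6
```

Request:
step_arm --pt "5 -0.25 0 0 0" --pt "5 -0.5 0 0 0" --pt "5 -0.75 0 0 0" --pt "5 -1.0 0 0 0" --pt "5 -1.25 0 0 0" --pt "5 -1.5 0 0 0"

```text
time: 3.7
tool_pos: [0.5331, -0.2725, 0.0116]
tcp_rot: [3.129, 0.249, 0.009]
wrist_force: [3.1, -0.0, 5.9]
width: 0.63
grip_force: 23.2
```

Request:
step_arm --pt "5 -0.25 0 0 0" --pt "5 -0.5 0 0 0" --pt "5 -0.75 0 0 0" --pt "5 -1.0 0 0 0"

```text
time: 4.1
tool_pos: [0.5233, -0.2741, 0.0116]
tcp_rot: [3.129, 0.249, 0.009]
wrist_force: [3.6, -0.8, 6.0]
width: 0.631
grip_force: 23.2
```

Request:
step_arm --pt "5 -0.25 0 0 0" --pt "5 -0.5 0 0 0" --pt "5 -0.75 0 0 0" --pt "5 -1.0 0 0 0"

```text
time: 4.5
tool_pos: [0.5134, -0.2758, 0.0116]
tcp_rot: [3.129, 0.248, 0.009]
wrist_force: [2.9, -0.2, 6.6]
width: 0.629
grip_force: 23.2
```

Request:
step_arm --pt "5 -0.25 0 0 0" --pt "5 -0.5 0 0 0" --pt "5 -0.75 0 0 0" --pt "5 -1.0 0 0 0"

```text
time: 4.9
tool_pos: [0.5036, -0.2774, 0.0116]
tcp_rot: [3.128, 0.248, 0.009]
wrist_force: [2.8, -0.1, 6.8]
width: 0.632
grip_force: 23.2
```

Request:
step_arm --pt "5 -0.25 0 0 0" --pt "5 -0.5 0 0 0"

```text
time: 5.1
tool_pos: [0.4986, -0.2782, 0.0116]
tcp_rot: [3.128, 0.248, 0.009]
wrist_force: [2.5, 1.1, 7.2]
width: 0.629
grip_force: 23.2
```

Drag ratio ≈ 3.0/(6.5+3) ≈ 0.32, so this block looks glazed. I'll release it and go to the middle one.

Request:
step_arm --pt "8.5 0 0 0 0" --pt "8.5 0 0 0 0" --pt "8.5 0 0 0 0" --pt "8.5 0 0 0 0" --pt "8.5 0 0 -2 0" --pt "8.5 0 0 -6 0" --pt "8.5 0 0 -10 0" --pt "8.5 0 0 -12 0" --pt "8.5 0 0 -12 0"

```text
time: 6.0
tool_pos: [0.4981, -0.2786, 0.133]
tcp_rot: [3.127, 0.249, 0.01]
wrist_force: [0.3, -0.2, 0.1]
width: 0.993
grip_force: 0.0
```

```bash
python3 -c "
from h import *
tops(); print(bot.read_state()['tool_pos']); go(.5125,-.138,.12,16.5)"
```

```text
[ 68. 144.] 5599 z 0.0442 rect [ 512.6 -138. ] [54.2 55. ] 16.7
[249. 192.] 4519 z 0.0444 rect [ 497.1 -279.5] [53.9 54. ] 9.4
[ 0.49661804 -0.27770602  0.13047161]
shift cm [  3.77 -13.55   1.02] twist -7.4 yaw 9.1
```

Request:
step_arm --pt "8.5 0.8 -3.3 0 -2" --pt "8.5 1.9 -6.8 0 -4" --pt "8.5 2.8 -10.2 0 -6" --pt "8.5 3.8 -13.5 0 -7.5" --pt "8.5 3.8 -13.5 0 -7.5" --pt "8.5 3.8 -13.5 0 -7.5"

```text
time: 6.65
tool_pos: [0.5103, -0.1367, 0.1267]
tcp_rot: [-3.107, -0.456, 0.005]
wrist_force: [-0.1, -1.1, -0.3]
width: 0.992
grip_force: 0.0
```

```bash
python3 -c "
from h import *
go(.5125,-.138,.0085,16.7)"
```

```text
shift cm [ 0.21  0.21 11.82] twist -0.0 yaw 16.7
```

Request:
step_arm --pt "8.5 0.2 0.1 3.5 0" --pt "8.5 0.2 0.1 7.5 0" --pt "8.5 0.2 0.1 10.5 0" --pt "8.5 0.2 0.1 11.9 0" --pt "8.5 0.2 0.1 11.9 0"

```text
time: 7.15
tool_pos: [0.5111, -0.1382, 0.0069]
tcp_rot: [-3.106, -0.451, 0.009]
wrist_force: [0.3, 0.4, 1.1]
width: 0.994
grip_force: 0.0
```

Request:
step_arm --pt "5 0 0 0 0" --pt "5 0 0 0 0" --pt "5 0 0 0 0" --pt "5 0 0 0 0" --pt "5 0 0 0 0" --pt "5 0 0 0 0"

```text
time: 7.75
tool_pos: [0.5156, -0.1386, 0.0118]
tcp_rot: [3.107, 0.453, 0.005]
wrist_force: [0.3, -0.9, 6.3]
width: 0.628
grip_force: 23.6
```

Request:
step_arm --pt "5 -0.25 0 0.05 0" --pt "5 -0.5 0 0.05 0" --pt "5 -0.75 0 0.05 0" --pt "5 -1.0 0 0.05 0" --pt "5 -1.25 0 0.05 0" --pt "5 -1.5 0 0.05 0"

```text
time: 8.35
tool_pos: [0.5035, -0.1433, 0.0119]
tcp_rot: [3.106, 0.452, 0.012]
wrist_force: [4.7, 1.5, 5.7]
width: 0.629
grip_force: 23.5
```

Request:
step_arm --pt "5 -0.25 0 0 0" --pt "5 -0.5 0 0 0" --pt "5 -0.75 0 0 0" --pt "5 -1.0 0 0 0"

```text
time: 8.75
tool_pos: [0.4939, -0.1462, 0.0119]
tcp_rot: [3.106, 0.452, 0.012]
wrist_force: [4.3, 1.2, 5.2]
width: 0.635
grip_force: 23.5
```

Request:
step_arm --pt "5 -0.25 0 0 0" --pt "5 -0.5 0 0 0" --pt "5 -0.75 0 0 0" --pt "5 -1.0 0 0 0"

```text
time: 9.15
tool_pos: [0.4844, -0.1492, 0.0119]
tcp_rot: [3.105, 0.452, 0.012]
wrist_force: [5.3, 1.0, 5.5]
width: 0.628
grip_force: 23.5
```

Request:
step_arm --pt "5 -0.25 0 0 0" --pt "5 -0.5 0 0 0" --pt "5 -0.75 0 0 0" --pt "5 -1.0 0 0 0"

```text
time: 9.55
tool_pos: [0.4748, -0.152, 0.0119]
tcp_rot: [3.105, 0.452, 0.012]
wrist_force: [6.0, 0.9, 6.1]
width: 0.63
grip_force: 23.5
```

Request:
step_arm --pt "5 -0.25 0 0 0" --pt "5 -0.5 0 0 0"

```text
time: 9.75
tool_pos: [0.47, -0.1535, 0.0119]
tcp_rot: [3.105, 0.452, 0.012]
wrist_force: [4.6, 1.0, 7.1]
width: 0.626
grip_force: 23.5
```

Ratio ≈ 5.2/9 ≈ 0.58, so this one is likely the good block. The third still has to be drawn.

Request:
step_arm --pt "8.5 0 0 0 0" --pt "8.5 0 0 0 0" --pt "8.5 0 0 0 0" --pt "8.5 0 0 0 0" --pt "8.5 0 0 -2 0" --pt "8.5 0 0 -6 0" --pt "8.5 0 0 -10 0" --pt "8.5 0 0 -12 0" --pt "8.5 0 0 -12 0"

```text
time: 10.65
tool_pos: [0.4687, -0.1534, 0.1331]
tcp_rot: [3.105, 0.453, 0.01]
wrist_force: [0.2, -0.4, -0.1]
width: 0.996
grip_force: 0.0
```

```bash
python3 -c "
from h import *
tops(); print(bot.read_state()['tool_pos']); go(.513,-.020,.127,-4)"
```

```text
[90. 83.] 6362 z 0.0443 rect [512.9 -20.6] [55.4 54. ] 86.5
[251. 192.] 4542 z 0.0443 rect [ 467.9 -155. ] [54. 54.] 16.6
[410. 201.] 4816 z 0.0443 rect [ 496.9 -279.2] [54.4 55.1] 9.7
[ 0.46709402 -0.15282699  0.1308132 ]
shift cm [  8.19 -11.42   0.38] twist 20.6 yaw 16.6
```

Request:
step_arm --pt "8.5 2 -2.8 0 4" --pt "8.5 4 -5.7 0 9" --pt "8.5 6 -8.5 0 14" --pt "8.5 8.1 -11.4 0 20" --pt "8.5 8.1 -11.4 0 20" --pt "8.5 8.1 -11.4 0 20"

```text
time: 11.3
tool_pos: [0.5096, -0.0193, 0.1272]
tcp_rot: [3.14, -0.088, -0.006]
wrist_force: [-0.5, -0.2, -0.1]
width: 0.999
grip_force: 0.0
```

```bash
python3 -c "
from h import *
tops();go(.513,-.0206,.0085,-3.5)"
```

```text
[250. 187.] 4773 z 0.0443 rect [513.2 -20.7] [54.1 54.2] 86.3
[421. 232.] 4714 z 0.0443 rect [ 467.8 -155. ] [55.4 54.6] 16.6
shift cm [ 0.39  0.04 11.89] twist 0.2 yaw -3.3
```

Request:
step_arm --pt "8.5 0.2 0 3.5 0" --pt "8.5 0.2 0 7.5 0" --pt "8.5 0.2 0 10.5 0" --pt "8.5 0.2 0 11.9 0" --pt "8.5 0.2 0 11.9 0"

```text
time: 11.85
tool_pos: [0.5101, -0.0208, 0.0077]
tcp_rot: [-3.14, 0.095, 0.009]
wrist_force: [-1.0, -0.6, 0.0]
width: 0.996
grip_force: 0.0
```

Request:
step_arm --pt "5 0 0 0 0" --pt "5 0 0 0 0" --pt "5 0 0 0 0" --pt "5 0 0 0 0" --pt "5 0 0 0 0" --pt "5 0 0 0 0"

```text
time: 12.45
tool_pos: [0.515, -0.0204, 0.0123]
tcp_rot: [3.14, -0.093, 0.006]
wrist_force: [-1.1, -0.1, 6.3]
width: 0.63
grip_force: 23.4
```

Request:
step_arm --pt "5 -0.25 0 0.05 0" --pt "5 -0.5 0 0.05 0" --pt "5 -0.75 0 0.05 0" --pt "5 -1.0 0 0.05 0" --pt "5 -1.25 0 0.05 0" --pt "5 -1.5 0 0.05 0"

```text
time: 13.05
tool_pos: [0.5016, -0.0194, 0.0123]
tcp_rot: [3.14, -0.093, 0.011]
wrist_force: [2.3, -0.0, 5.9]
width: 0.626
grip_force: 23.3
```

Request:
step_arm --pt "5 -0.25 0 0 0" --pt "5 -0.5 0 0 0" --pt "5 -0.75 0 0 0" --pt "5 -1.0 0 0 0"

```text
time: 13.45
tool_pos: [0.4917, -0.0188, 0.0123]
tcp_rot: [3.14, -0.093, 0.011]
wrist_force: [2.8, -0.7, 5.8]
width: 0.632
grip_force: 23.3
```

Request:
step_arm --pt "5 -0.25 0 0 0" --pt "5 -0.5 0 0 0" --pt "5 -0.75 0 0 0" --pt "5 -1.0 0 0 0"

```text
time: 13.85
tool_pos: [0.4817, -0.0182, 0.0123]
tcp_rot: [3.14, -0.093, 0.011]
wrist_force: [3.3, -1.2, 6.0]
width: 0.628
grip_force: 23.3
```

Request:
step_arm --pt "5 -0.25 0 0 0" --pt "5 -0.5 0 0 0" --pt "5 -0.75 0 0 0" --pt "5 -1.0 0 0 0"

```text
time: 14.25
tool_pos: [0.4718, -0.0176, 0.0123]
tcp_rot: [3.14, -0.093, 0.012]
wrist_force: [2.6, -1.3, 5.8]
width: 0.63
grip_force: 23.3
```

Request:
step_arm --pt "5 -0.25 0 0 0" --pt "5 -0.5 0 0 0"

```text
time: 14.45
tool_pos: [0.4668, -0.0174, 0.0123]
tcp_rot: [3.14, -0.093, 0.012]
wrist_force: [3.2, -0.8, 5.6]
width: 0.629
grip_force: 23.3
```

Ratio ≈ 2.9/8.8 ≈ 0.33, so the middle block is clearly the good one. I'll release this one and look at the riser from above.

Request:
step_arm --pt "8.5 0 0 0 0" --pt "8.5 0 0 0 0" --pt "8.5 0 0 0 0" --pt "8.5 0 0 0 0" --pt "8.5 0 0 -2 0" --pt "8.5 0 0 -6 0" --pt "8.5 0 0 -10 0" --pt "8.5 0 -4 -14 -4" --pt "8.5 0 -8 -18 -8" --pt "8.5 0 -12 -22 -12" --pt "8.5 0 -16 -24 -16" --pt "8.5 0 -20 -24 -20" --pt "8.5 0 -24 -24 -20" --pt "8.5 0 -28 -24 -20" --pt "8.5 0 -30 -24 -20" --pt "8.5 0 -30 -24 -20"

```text
time: 16.05
tool_pos: [0.4805, 0.2848, 0.2491]
tcp_rot: [-3.108, -0.459, 0.001]
wrist_force: [-0.0, -0.3, 0.3]
width: 0.993
grip_force: 0.0
```

```bash
cat >> h.py <<'E'
def riser(tag=None,name="wrist"):
    im,d,K,T=cam(name); P=cloud(d,K,T); hsv=cv2.cvtColor(im,cv2.COLOR_RGB2HSV)
    w=((hsv[...,0]>8)&(hsv[...,0]<30)&(hsv[...,1]>60)&(P[...,0]>.3)&(P[...,0]<.8)&(P[...,1]>.15)&(P[...,1]<.55)&(P[...,2]<.11)).astype(np.uint8)
    nn,l,st,c=cv2.connectedComponentsWithStats(w); i=1+np.argmax(st[1:,4]); p=P[l==i]
    for _ in range(8):
        o=np.median(p,0); q=p-p.mean(0); nv=np.linalg.svd(q,full_matrices=False)[2][2]; nv*=np.sign(nv[2]); p=p[abs(q@nv)<.004]
    o=p.mean(0); ax=-np.array([nv[0],nv[1],0]);ax/=np.linalg.norm(ax); yy=np.cross(nv,ax);xx=np.cross(yy,nv)
    r=cv2.minAreaRect((np.c_[(p-o)@xx,(p-o)@yy]*1000).astype(np.float32)); cc=o+xx*r[0][0]/1000+yy*r[0][1]/1000
    print("tilt",np.degrees(np.arccos(nv[2])).round(1),"yaw",np.degrees(np.arctan2(xx[1],xx[0])).round(1),"rect",np.round(r[1],1),round(r[2],1),"centre",cc.round(4),len(p),"bbox",st[i])
    if tag: save(tag,im)
    return cc
E
python3 -c "
from h import *
riser('r1');riser(None,'side'); print(bot.read_state()['tool_pos'])"
```

```text
tilt 25.0 yaw 18.7 rect [153.3 164.2] 90.0 centre [0.5177 0.2988 0.0496] 23603 bbox [  153    40   184   155 23802]
tilt 24.7 yaw 16.5 rect [161.9 152.2] 2.1 centre [0.517  0.3005 0.0509] 2795 bbox [ 175  262   67   73 3831]
[0.4805283  0.28212174 0.24906087]
```

View pics/r1.png

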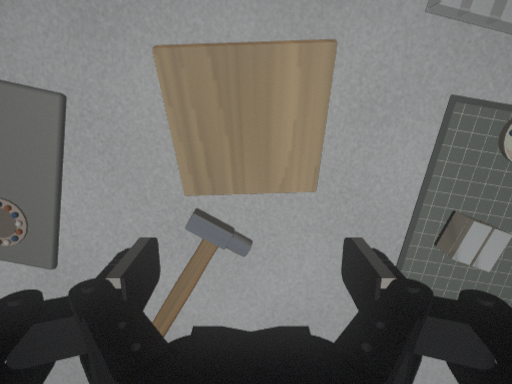

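The wrist view shows the riser face clear, corners near (153,46), (336,40), (317,191) and (185,195), with the hammer below it at (215,230). The face tilts 25°, is centred at (0.518,0.299,0.050), and its upslope yaw is about 18.6°. Back to the middle block.

```bash
python3 -c "
from h import *
go(.468,-.155,.13,16.6)"
```

```text
shift cm [-13.71  41.51  11.97] twist 0.1 yaw 16.7
```

Request:
step_arm --pt "8.5 -1 3 0 0" --pt "8.5 -2.5 7 0 0" --pt "8.5 -3.7 11 0 0" --pt "8.5 -5 15 0 0" --pt "8.5 -6.3 19 0 0" --pt "8.5 -7.6 23 0 0" --pt "8.5 -9 27 0 0" --pt "8.5 -10.2 31 1 0" --pt "8.5 -11.5 35 4 0" --pt "8.5 -12.8 39 8 0" --pt "8.5 -13.7 41.5 11 0" --pt "8.5 -13.7 41.5 12 0" --pt "8.5 -13.7 41.5 12 0" --pt "8.5 -13.7 41.5 12 0"

```text
time: 17.55
tool_pos: [0.4681, -0.1547, 0.1305]
tcp_rot: [3.109, 0.452, 0.001]
wrist_force: [0.3, 0.3, -0.0]
width: 0.994
grip_force: 0.0
```

```bash
python3 -c "
from h import *
tops();go(.468,-.155,.012,16.6)"
```

```text
[ 74. 145.] 5707 z 0.0443 rect [464.6 -18.9] [54.8 54.5] 86.6
[250. 192.] 4652 z 0.0443 rect [ 467.7 -155. ] [54.5 54.2] 16.3
[411. 201.] 4942 z 0.0443 rect [ 496.9 -279.4] [54.3 55.7] 9.5
shift cm [-1.300e-01  1.000e-02  1.193e+01] twist -0.0 yaw 16.6
```

Request:
step_arm --pt "8.5 -0.05 0 4 0" --pt "8.5 -0.05 0 8 0" --pt "8.5 -0.05 0 10.8 0" --pt "8.5 -0.05 0 11.8 0" --pt "8.5 -0.05 0 11.8 0" --pt "8.5 -0.05 0 11.8 0"

```text
time: 18.2
tool_pos: [0.4696, -0.1548, 0.0137]
tcp_rot: [3.107, 0.454, 0.005]
wrist_force: [0.2, 0.7, 1.2]
width: 0.996
grip_force: 0.0
```

Request:
step_arm --pt "5 0 0 0 0" --pt "5 0 0 0 0" --pt "5 0 0 0 0" --pt "5 0 0 0 0" --pt "5 0 0 0 0" --pt "5 0 0 0 0"

```text
time: 18.8
tool_pos: [0.469, -0.155, 0.0135]
tcp_rot: [3.108, 0.453, 0.004]
wrist_force: [-0.8, 2.1, 5.9]
width: 0.628
grip_force: 23.1
```

Request:
step_arm --pt "5 0 0 -0.5 0" --pt "5 0 0 -2 0" --pt "5 0 0 -5 0" --pt "5 0 0 -9 0" --pt "5 0 0 -13 0" --pt "5 0 0 -15 0" --pt "5 0 0 -15 0"

```text
time: 19.5
tool_pos: [0.4701, -0.1557, 0.1657]
tcp_rot: [3.105, 0.452, 0.01]
wrist_force: [0.3, -0.9, -2.9]
width: 0.63
grip_force: 22.4
```

```bash
python3 -c "
from h import *
tops('lift',.1,.25); go(.5163,.2983,.165,18.6); s=bot.read_state(); print(s['width'],s['wrist_force'])"
```

```text
[250. 260.] 22643 z 0.1966 rect [ 469.  -155.8] [ 54.4 115.1] 16.7
shift cm [ 17.52 -42.09  -0.23] twist -2.0 yaw 16.6
0.6254583199700902 [-0.98202282 -0.0062323  -3.58128801]
```

Request:
step_arm --pt "5 0.8 -2 0 0" --pt "5 2.2 -5.5 0 0" --pt "5 3.8 -9.2 0 -0.5" --pt "5 5.4 -13 0 -1" --pt "5 7 -17 0 -1" --pt "5 8.6 -21 0 -1.5" --pt "5 10.2 -25 0 -2" --pt "5 12 -29 0 -2" --pt "5 13.7 -33 0 -2" --pt "5 15.3 -37 0 -2" --pt "5 16.7 -40 0 -2" --pt "5 17.5 -42.1 0 -2" --pt "5 17.5 -42.1 0 -2" --pt "5 17.5 -42.1 0 -2" --pt "5 17.5 -42.1 0 -2"

```text
time: 21.05
tool_pos: [0.514, 0.2974, 0.1597]
tcp_rot: [3.099, 0.506, -0.006]
wrist_force: [0.9, -0.1, -2.9]
width: 0.626
grip_force: 22.6
```

```bash
python3 -c "
from h import *
go(.5163,.2983,.0735,18.6); tops('hov',.1,.25)"
```

```text
shift cm [ 0.28 -0.02  8.62] twist -0.0 yaw 18.6
[251. 260.] 22386 z 0.1906 rect [513.4 296.4] [55.5 99.2] 17.3
```

Request:
step_arm --pt "5 0.2 0 3 0" --pt "5 0.2 0 5.5 0" --pt "5 0.2 0 7 0" --pt "5 0.2 0 7.5 0" --pt "5 0.2 0 7.5 0" --pt "5 0.2 0 7.5 0" --pt "5 0.2 0 7.5 0"

```text
time: 21.8
tool_pos: [0.5183, 0.3, 0.0884]
tcp_rot: [-3.099, -0.507, -0.004]
wrist_force: [0.3, -1.1, -2.8]
width: 0.628
grip_force: 22.6
```

```bash
python3 -c "
from h import *
go(.5163,.2983,.0713,18.6); print(bot.read_state()['wrist_force'])
im=cam('side')[0][230:350,150:280]; save('sd1',cv2.resize(im,None,fx=5,fy=5)); print(bot.read_state()['tool_pos'])"
```

```text
shift cm [-0.24  0.1   1.71] twist -0.0 yaw 18.6
[ 0.32510433 -1.14359896 -2.81230351]
[0.51816682 0.30000421 0.0883722 ]
```

Request:
step_arm --pt "5 -0.2 0.05 0.5 0" --pt "5 -0.2 0.1 1.0 0" --pt "5 -0.2 0.1 1.3 0" --pt "5 -0.2 0.1 1.5 0" --pt "5 -0.2 0.1 1.6 0" --pt "5 -0.2 0.1 1.7 0" --pt "5 -0.2 0.1 1.8 0" --pt "5 -0.2 0.1 1.8 0"

```text
time: 22.65
tool_pos: [0.5152, 0.2977, 0.0707]
tcp_rot: [3.1, 0.507, -0.002]
wrist_force: [-6.2, -4.4, 10.6]
width: 0.628
grip_force: 24.3
```

Request:
step_arm --pt "5 -0.1 0 0.08 0" --pt "5 -0.2 0 0.18 0" --pt "5 -0.3 0 0.28 0" --pt "5 -0.4 0 0.38 0" --pt "5 -0.5 0 0.48 0" --pt "5 -0.6 0 0.6 0" --pt "5 -0.6 0 0.6 0"

```text
time: 23.35
tool_pos: [0.5119, 0.2967, 0.0659]
tcp_rot: [-3.099, -0.507, -0.007]
wrist_force: [-2.7, -4.0, 10.5]
width: 0.629
grip_force: 25.4
```

Request:
step_arm --pt "5 -0.1 0 0.12 0" --pt "5 -0.2 0 0.24 0" --pt "5 -0.3 0 0.38 0" --pt "5 -0.3 0 0.38 0"

```text
time: 23.75
tool_pos: [0.5093, 0.2958, 0.0618]
tcp_rot: [-3.099, -0.507, -0.008]
wrist_force: [-1.8, -1.9, 8.6]
width: 0.629
grip_force: 26.0
```

```bash
python3 -c "
from h import *
im=cam('side')[0][240:350,150:270]
w=cam('wrist')[0][120:384,120:390]
save('pl1',np.hstack([cv2.resize(im,(400,380)),cv2.resize(w,(390,380))]))"
```

```text
(no output)
```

View pics/pl1.png

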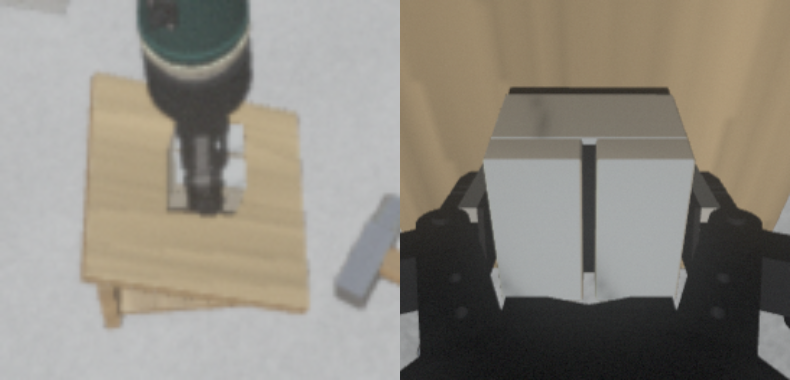

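The left half shows the block in the hand over the middle of the riser. The right half (wrist) shows its top with the groove at (590,210), and its far face coming into view at (590,115), so it is pivoting. Next: measure the tilt as it goes.

Request:
step_arm --pt "5 -0.08 0 0.12 0" --pt "5 -0.15 0 0.24 0" --pt "5 -0.2 0 0.34 0" --pt "5 -0.2 0 0.34 0"

```text
time: 24.25
tool_pos: [0.5074, 0.2951, 0.0582]
tcp_rot: [-3.099, -0.507, -0.008]
wrist_force: [-1.3, -2.1, 6.8]
width: 0.631
grip_force: 26.7
```

```bash
cat >> h.py <<'E'
def tilt():
    im,d,K,T=cam("wrist"); P=cloud(d,K,T); hsv=cv2.cvtColor(im,cv2.COLOR_RGB2HSV)
    m=(hsv[...,1]<45)&(hsv[...,2]>130)&(P[...,2]>.055)&(abs(P[...,0]-.51)<.06)&(abs(P[...,1]-.297)<.06)
    p=P[m]
    rng=np.random.default_rng(0); best=None
    for _ in range(200):
        a=p[rng.choice(len(p),3,False)]; n=np.cross(a[1]-a[0],a[2]-a[0]); L=np.linalg.norm(n)
        if L<1e-5: continue
        n/=L; k=abs((p-a[0])@n)<.0012
        if abs(n[2])>.8 and (best is None or k.sum()>best.sum()): best=k
    p=p[best]; n=np.linalg.svd(p-p.mean(0),full_matrices=False)[2][2]; n*=np.sign(n[2])
    a=np.radians(18.6); u=np.array([np.cos(a),np.sin(a),0]); l=np.array([-u[1],u[0],0])
    r=cv2.minAreaRect((p[:,:2]*1000).astype(np.float32)); c=np.array([*r[0],0])/1000; c[2]=p.mean(0)[2]-(n[:2]@(c[:2]-p.mean(0)[:2]))/n[2]
    s=c-.042*n; f=np.array([.5177,.2988,.0496]); nf=np.array([-u[0]*np.sin(.436),-u[1]*np.sin(.436),np.cos(.436)]); xf=u*np.cos(.436)+np.array([0,0,np.sin(.436)])
    print("top tilt up-slope",np.degrees(np.arctan2(-n@u,n[2])).round(1),"side",np.degrees(np.arctan2(-n@l,n[2])).round(1),len(p),"rect",np.round(r[1],1),round(r[2],1),"sole centre on face x,y,z mm",((s-f)@np.c_[xf,l,nf]*1000).round(1))
E
python3 -c "
from h import *
tilt()"
```

```text
top tilt up-slope 19.0 side 0.0 10973 rect [51.8 53.8] 19.0 sole centre on face x,y,z mm [-1.1 -0.9  2.5]
```

Request:
step_arm --pt "5 -0.08 0 0.12 0" --pt "5 -0.15 0 0.24 0" --pt "5 -0.2 0 0.36 0" --pt "5 -0.22 0 0.42 0" --pt "5 -0.22 0 0.42 0"

```text
time: 24.8
tool_pos: [0.5055, 0.2945, 0.0543]
tcp_rot: [-3.099, -0.508, -0.008]
wrist_force: [-1.6, -1.9, 7.4]
width: 0.627
grip_force: 27.9
```

```bash
python3 -c "
from h import *
tilt()"
```

```text
top tilt up-slope 24.7 side 0.0 9749 rect [51. 62.] 18.7 sole centre on face x,y,z mm [-1.2 -1.6  0. ]
```

Request:
step_arm --pt "5 0 0 0.05 0" --pt "5 0 0 0.1 0" --pt "5 0 0 0.1 0"

```text
time: 25.15
tool_pos: [0.5056, 0.2945, 0.0542]
tcp_rot: [-3.099, -0.508, -0.008]
wrist_force: [-4.3, -3.5, 14.6]
width: 0.627
grip_force: 28.5
```

Request:
step_arm --pt "5.6 0 0 0 0" --pt "5.8 0 0 0 0" --pt "6.2 0 0 0 0" --pt "6.8 0 0 0 0" --pt "7.6 0 0 0 0" --pt "8.5 0 0 0 0" --pt "8.5 0 0 0 0" --pt "8.5 0 0 0 0" --pt "8.5 0 0 0 0"

```text
time: 26.05
tool_pos: [0.503, 0.2937, 0.0504]
tcp_rot: [-3.1, -0.507, 0.0]
wrist_force: [0.6, -1.2, -0.1]
width: 0.996
grip_force: 0.0
```

```bash
python3 -c "
from h import *
tilt()"
```

```text
top tilt up-slope 24.7 side 0.1 10318 rect [51.3 53.9] 18.4 sole centre on face x,y,z mm [-1.4 -1.  -0. ]
```

Flat, square and within 2 mm of the middle. The hand is off it; I'll withdraw straight up.

Request:
step_arm --pt "8.5 0 0 -0.5 0" --pt "8.5 0 0 -1.5 0" --pt "8.5 0 0 -3.5 0" --pt "8.5 0 0 -6 0" --pt "8.5 0 0 -10 0" --pt "8.5 0 0 -14 0" --pt "8.5 0 0 -16 0" --pt "8.5 0 0 -16 0" --pt "8.5 0 0 -16 0" --pt "8.5 0 0 -16 0"

```text
time: 27.1
tool_pos: [0.5019, 0.2931, 0.2088]
tcp_rot: [3.1, 0.507, -0.004]
wrist_force: [-0.4, 0.2, 0.4]
width: 0.997
grip_force: 0.0
```

```bash
python3 -c "
from h import *
tilt(); save('end',cam('scene')[0]); tilt(); s=bot.read_state();print(s['time'],s['tool_pos'])"
```

```text
top tilt up-slope 24.9 side -0.1 2560 rect [49.7 53.5] 18.7 sole centre on face x,y,z mm [-1.3 -1.  -0.1]
top tilt up-slope 24.9 side 0.1 2567 rect [49.8 53.6] 18.6 sole centre on face x,y,z mm [-1.2 -0.9 -0.1]
27.25 [0.50197973 0.29309968 0.20844   ]
```

View pics/end.png

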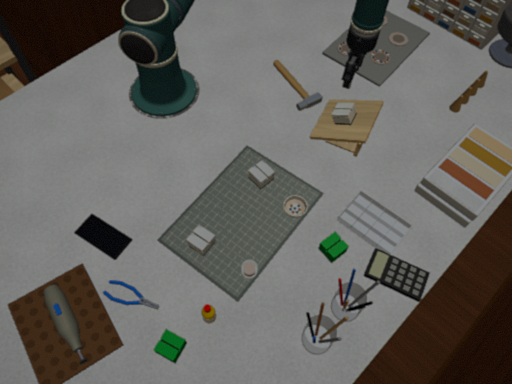

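The final view shows the block on the riser at (344,112) and staying put. The other two stand on the mat at (261,173) and (201,239), and everything else is unmoved.

```bash
python3 -c "
from workcell import bot
print(bot.finish_job())"
```

```text
the job is handed in; nothing more can be done
None
```

I drew all three blocks about 5 cm, and the middle one dragged hardest (about 0.58 of the load, against 0.32 and 0.33). It now sits flat and square within 2 mm of the middle of the riser's slope and is holding; the other two stand on the mat, nothing else moved, and the job was handed in at 27 s.

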